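# Shut the blue air tap on the airbrush manifold

### The job

The airbrush on the blue line is being put away: close the blue-handled tap on the compressed-air manifold by turning its handle clockwise, seen from above, until it is fully home against its stop and lies along the rail. Do not touch the red, yellow and green taps beside it, and let go of the handle when it is closed.

Things in the scene. Friction and masses are not known exactly. Their poses are not given: they have to be found in the camera images.
- blue_grip (a point): Grip point of the blue tap: on its upright turning axis, 72 mm above the table. The handle is an upright blue plastic bar, 36 mm long, 13 mm thick, 26 mm tall (from 56 to 82 mm above the table), white line along its top. This frame turns with it: y along the bar's length, x across its thickness, z up. Below: a thin stem (11 mm) and a brass boss 26 mm wide, up to 44 mm above the table.
- blue_handle (a joint): Angle of the blue handle, rad: 0 = closed, at a hard stop, bar along the row of taps (along the black lines on the rail); grows anticlockwise seen from above, to 1.4 = open, bar nearly square to the row. Starts between 0.7 and 1.25. Turns with steady friction of 0.07 N m and stays where it is left.
- manifold: The fixed air manifold: aluminium rail, 44 x 300 mm, top 36 mm above the table, on a steel foot plate of 100 x 330 mm. Origin: on the table under the plate's centre; y along the row, x across it. Four taps stand on the rail in a row, 75 mm between axes, in an order that differs each time.
- tap_red: The red-handled tap beside it, same shape and size as the blue one, to be left alone. Origin: on its turning axis, at its foot on top of the rail (36 mm above the table); x and y axes as the manifold's. Its handle reaches to 46 mm above this origin and at most 19 mm from its axis, and stands at any angle.
- tap_yellow: The yellow-handled tap beside it, same shape and size as the blue one, to be left alone. Origin: on its turning axis, at its foot on top of the rail (36 mm above the table); x and y axes as the manifold's. Its handle reaches to 46 mm above this origin and at most 19 mm from its axis, and stands at any angle.
- tap_green: The green-handled tap beside it, same shape and size as the blue one, to be left alone. Origin: on its turning axis, at its foot on top of the rail (36 mm above the table); x and y axes as the manifold's. Its handle reaches to 46 mm above this origin and at most 19 mm from its axis, and stands at any angle.

How it is judged:
By the outcome, as a careful person would: the job done as asked, in the order asked, and still so for the second after the job is handed in, with the robot touching nothing.
It also fails if it takes over 26 s, if anything falls off the work surface, if the arm or the gripper's body presses on something with over 40 N, if the wrist force passes 120 N, or if a joint passes its speed limit or range.

### The arm

A 6-joint arm with a two-finger parallel gripper is mounted at the origin on a cart in front of the work surface, level with it; the furniture and walls round the work are solid. World frame = base frame: x ahead of the robot, y to its left, z up, the work surface at z = 0. Lengths are in m, angles in rad, forces in N, time in s.
With the tool pointing down it reaches from about 0.25 to 0.775 m from the base axis. Payload 8.9 kg.
Tool frame: the origin (TCP) lies at the very end of the fingers, on their centre line; the grasp point (between the pads) lies robot.pinch_z behind it (robot.pinch_z is the distance from the TCP to the grasp point, in m); z points along the fingers, y is the direction in which the jaws open and shut (so a half turn about z gives the same grasp; the last joint's range is limited). The gripper opens to 85 mm and grips with 20 to 120 N. Pads are 22 mm wide; open, the fingers measure 114 mm over their backs; the gripper's body (76 mm by 85 mm) begins 54 mm behind the grasp point. The pads swing forward as they close: fully open they stand 13 mm farther back than shut.
Start: joints at [1.187, 0.291, -0.153, 1.127, 0, 1.431], TCP at [0.127, 0.509, 0.231] pointing down, gripper open.
Joint ranges: [-2.52, 2.52], [-0.91, 1.74], [-1.3, 1.37], [-1.96, 2.02], [-1.52, 1.47], [-3.14, 3.14]. Speed limits (rad/s): [2.22, 2.22, 2.79, 3.14, 3.14, 3.14].

### API

Orientations are given as [roll, pitch, yaw] about the fixed x, y, z axes, in that order (R = Rz(yaw) Ry(pitch) Rx(roll)).
In Python, from rig import robot, snapshot, order gives the robot as it stands.
- The arm moves only by the shell command python3 -m jog 'ROWS' [FORCE]. ROWS is text: rows parted by semicolons, each of 7 numbers parted by spaces: the shift along the tool's x, y, z in mm, then the turn, a rotation vector about the tool's x, y, z in degrees, then the finger opening in mm, from 0 to 85.4. In form: dx dy dz wx wy wz fingers; .... A call has exactly 8 rows; each row shifts and turns the commanded pose from where the row before left it, along the tool's axes as they then stand; what a row does not reach is not made up. A row lasts 1/10 s, in which the tool goes at most 50 mm and 8.59 degrees, less where a joint would pass 70% of its speed; a pose out of reach is approached as far as the arm can. A call is refused whole if a number of a shift passes 50 or a number of a turn 8.59, either way. A call with a gripper value outside its range is refused whole. The fingers move at their own pace and stop on an object; FORCE is the grip in N (left out, the last holds). Time passes only in rows, so rows that do not move let the fingers close, or fill a call up. It gives the time, the measured TCP pose, the force and the opening at its end, in the units of the state.
- robot.get_obs(): the state, without advancing time (a new reading comes with each control period).
- snapshot(name): name is "side" or "top"; returns a dict with "frame" (420x560x3 uint8, red, green, blue), "intrinsics" (3x3 intrinsics, pixels), "R" (3x3) and "t" (3): a world point X has camera coordinates R X + t. Camera axes: x right, y down, z forward; pixel columns grow to the right and rows downward; lengths in m; the calibration is good to about 2 mm. A picture is of the moment at which its call begins. There is no depth.
- order.sign_off(): hands the job in, once; it reports no verdict.
The state is a dict: "clock": time; "qpos": joint angles; "qd": joint speeds; "effort": joint torques, N m; "eef_pos": TCP position; "ee_rot": TCP orientation; "contact_force": force on the tool from outside, world axes, zero at the start; "wrist_torque": the same for the moment, N m; "finger_gap": opening from 0.0 (shut) to 1.0 (fully open).
Only numpy, scipy, OpenCV 4.12 (cv2) and the standard library are available. Lean on these libraries where they do the work, as an engineer would, in place of code of your own. Each camera call takes 0.05 s, during which the arm holds its last target. There are 200 camera calls.

## Working session

There is one attempt and no reset: what is moved stays moved. The work goes in short steps, Python scripts to look and compute and a shell command to move; the robot and the scene stay as the last step left them, time stands still between calls to the robot, and variables do not carry over. Pictures are saved under pics/ and viewed, about 8 in all and at most 12, crops included, and the job is handed in when it is done.

```bash
mkdir -p pics; python3 - <<'E'
from rig import robot,snapshot
import cv2,numpy as np
o=robot.get_obs();print(o, robot.pinch_z)
for n in("top","side"):
    s=snapshot(n);cv2.imwrite(f"pics/{n}0.png",s["frame"][:,:,::-1])
    print(n,s["intrinsics"],s["R"],s["t"])
E
```

```text
{'clock': 0.0, 'qpos': array([ 1.18670626e+00,  2.91245640e-01, -1.54141810e-01,  1.12669127e+00,
        3.95607245e-06,  1.43148909e+00]), 'qd': array([ 1.98699421e-05, -5.31052527e-04, -2.51597413e-03, -8.94042508e-05,
       -3.63270076e-04, -1.66060852e-04]), 'effort': array([-2.69124357e-03, -5.37139356e+01,  3.31366181e+01,  1.57523848e-02,
       -5.06388860e-04, -9.08985101e-06]), 'eef_pos': array([0.12706321, 0.50893695, 0.23074452]), 'ee_rot': array([-3.14032323e+00, -1.81987432e-04,  2.89680971e+00]), 'contact_force': array([-0.1383759 , -0.02638983, -0.33183045]), 'wrist_torque': array([-0.0079749 ,  0.01448041,  0.01708292]), 'finger_gap': 0.9956822654219456} 0.0187
top [[464.14169599   0.         285.91761721]
 [  0.         464.14169599 215.14105487]
 [  0.           0.           1.        ]] [[-0.00426606 -0.9999165   0.01219814]
 [-0.99366408  0.00286876 -0.11235422]
 [ 0.11230984 -0.01260017 -0.99359334]] [-0.18529704  0.51404003  0.87770277]
side [[510.55112993   0.         279.0124582 ]
 [  0.         510.55112993 215.54699118]
 [  0.           0.           1.        ]] [[-0.86984893 -0.49330164 -0.00404058]
 [-0.30179322  0.5386016  -0.78665696]
 [ 0.39023543 -0.6830533  -0.61737712]] [0.36600776 0.29854603 0.56129133]
```

View pics/top0.png

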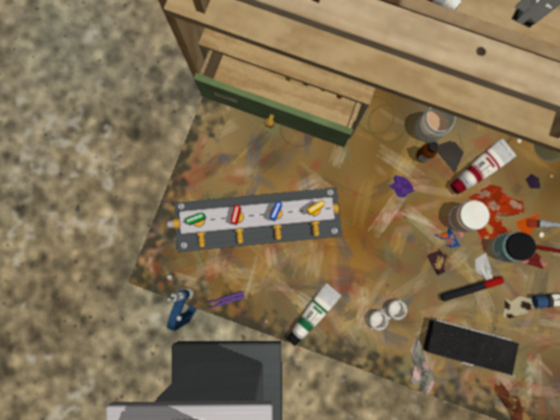

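View pics/side0.png

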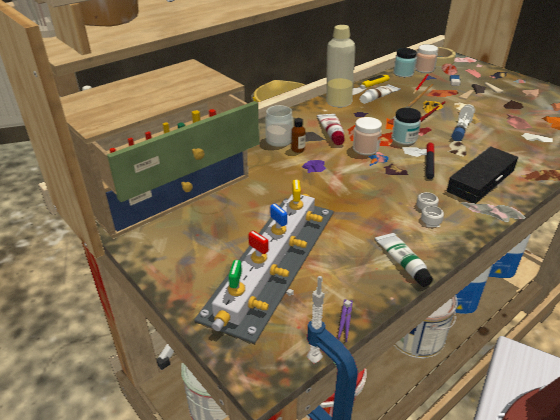

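The top view shows the order green (195,218), red (236,214), blue (276,211), yellow (316,208). The rail runs along the image's horizontal, with an open drawer beyond it. I'll enlarge both views.

```bash
python3 - <<'E'
import cv2,numpy as np
t=cv2.imread("pics/top0.png")[170:260,160:350];s=cv2.imread("pics/side0.png")[170:345,190:340]
t=cv2.resize(t,None,fx=4,fy=4,interpolation=cv2.INTER_CUBIC)
s=cv2.resize(s,None,fx=3.4,fy=3.4,interpolation=cv2.INTER_CUBIC)
cv2.imwrite("pics/tc.png",t);cv2.imwrite("pics/sc.png",s)
E
cat > h.py <<'E'
import numpy as np
from rig import snapshot
C={'top':(np.array([[464.14169599,0,285.91761721],[0,464.14169599,215.14105487],[0,0,1]]),np.array([[-0.00426606,-0.9999165,0.01219814],[-0.99366408,0.00286876,-0.11235422],[0.11230984,-0.01260017,-0.99359334]]),np.array([-0.18529704,0.51404003,0.87770277])),
'side':(np.array([[510.55112993,0,279.0124582],[0,510.55112993,215.54699118],[0,0,1]]),np.array([[-0.86984893,-0.49330164,-0.00404058],[-0.30179322,0.5386016,-0.78665696],[0.39023543,-0.6830533,-0.61737712]]),np.array([0.36600776,0.29854603,0.56129133]))}
def ray(n,u,v,z):
    K,R,t=C[n];d=R.T@np.linalg.inv(K)@[u,v,1];c=-R.T@t
    return c+d*(z-c[2])/d[2]
def proj(n,X):
    K,R,t=C[n];p=K@(R@np.asarray(X)+t);return p[:2]/p[2]
E
```

```text
(no output)
```

View pics/tc.png

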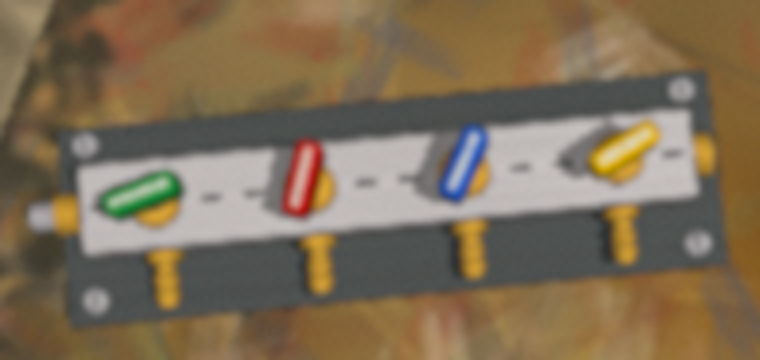

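View pics/sc.png

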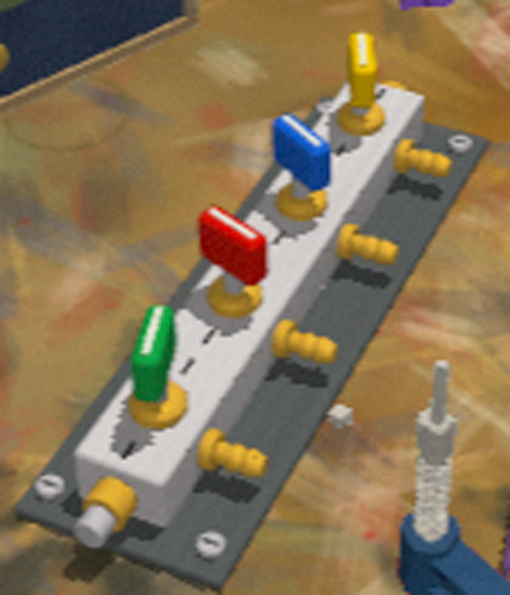

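Top crop: the blue line runs from (474,133) to (456,192), and the rail dashes are at (210,197), (366,182) and (520,167). Side crop: the blue line runs from (279,119) to (323,153).

```bash
python3 - <<'E'
from h import *
T=lambda x,y,z:ray('top',160+(x+.5)/4-.5,170+(y+.5)/4-.5,z)
S=lambda x,y,z:ray('side',190+(x+.5)/3.4-.5,170+(y+.5)/3.4-.5,z)
for n,p in dict(green=(141,195),red=(302,178),blue=(465,162),yel=(625,150)).items(): print(n,T(*p,.082).round(4))
print('side blue',S(301,136,.082).round(4),'yel',S(362,52,.082).round(4),'red',S(235,239,.082).round(4))
yaw=lambda a,b:np.degrees(np.arctan2(*(a-b)[1::-1]))
print('bar top',yaw(T(474,133,.082),T(456,192,.082)),'side',yaw(S(279,119,.082),S(323,153,.082)))
print('rail dash',yaw(T(210,197,.036),T(520,167,.036)),'taps',yaw(T(141,195,.082),T(625,150,.082)))
for p in((210,197),(366,182),(520,167)):print(T(*p,.036).round(4))
E
```

```text
green [ 0.502  -0.0192  0.082 ]
red [ 0.5097 -0.093   0.082 ]
blue [ 0.5169 -0.168   0.082 ]
yel [ 0.5223 -0.2419  0.082 ]
side blue [ 0.5148 -0.1637  0.082 ] yel [ 0.5224 -0.2395  0.082 ] red [ 0.5033 -0.0847  0.082 ]
bar top -16.952452823137687 side -22.30152489562286
rail dash 95.40570896719699 taps 95.19366158333712
[ 0.5058 -0.044   0.036 ]
[ 0.5129 -0.1195  0.036 ]
[ 0.5201 -0.1943  0.036 ]
```

```bash
r='-22.5 -23.4 0 0 0 0 40'; 
python3 -m jog '-22 -23 0 0 0 0 40; -22 -23 0 0 0 0 40; -22 -23 0 0 0 0 40; -22 -23 0 0 0 0 40; -22 -23 0 0 0 0 40; -22 -23 0 0 0 0 40; -22 -23 0 0 0 0 40; -22 -23 0 0 0 0 40' 40
python3 -m jog '-22 -23 0 0 0 0 40; -22 -23 0 0 0 0 40; -22 -23 0 0 0 0 40; -22 -23 0 0 0 0 40; -22 -23 0 0 0 0 40; -22 -23 0 0 0 0 40; -22 -23 0 0 0 0 40; -22 -23 0 0 0 0 40'
python3 -m jog '-22 -23 0 0 0 0 40; -22 -23 0 0 0 0 40; -22 -23 0 0 0 0 40; -22 -23 0 0 0 0 40; -22 -23 0 0 0 0 40; -22 -23 0 0 0 0 40; -22 -23 10 0 0 3 40; -22 -23 10 0 0 3 40'
```

```text
clock: 0.9
eef_pos: [0.2536, 0.2869, 0.2312]
ee_rot: [-3.141, -0.0, 2.897]
contact_force: [0.6, -0.8, -0.2]
finger_gap: 0.467
clock: 1.7
eef_pos: [0.3798, 0.0657, 0.2312]
ee_rot: [3.142, -0.0, 2.897]
contact_force: [0.1, 0.1, -0.7]
finger_gap: 0.468
clock: 2.5
eef_pos: [0.5048, -0.1562, 0.2109]
ee_rot: [3.142, 0.0, 2.79]
contact_force: [0.6, -0.4, -0.6]
finger_gap: 0.47
```

```bash

python3 -m jog '-7 -3 10 0 0 0 40; -7 -3 20 0 0 0 40; 0 0 20 0 0 0 40; 0 0 20 0 0 0 40; 0 0 20 0 0 0 40; 0 0 10 0 0 0 40; 0 0 0 0 0 0 40; 0 0 0 0 0 0 40'
python3 - <<'E'
from h import *
import cv2
a=[]
for n in("top","side"):
    f=snapshot(n)["frame"][:,:,::-1]
    c=f[150:260,200:340] if n=="top" else f[100:320,190:400]
    a.append(cv2.resize(c,(398,550) if 0 else None,fx=(4 if n=="top" else 2.6),fy=(4 if n=="top" else 2.6),interpolation=cv2.INTER_CUBIC))
cv2.imwrite("pics/t1.png",a[0]);cv2.imwrite("pics/s1.png",a[1])
E
```

```text
clock: 3.3
eef_pos: [0.5155, -0.1653, 0.1118]
ee_rot: [3.142, 0.0, 2.792]
contact_force: [-0.2, -0.1, 0.3]
finger_gap: 0.471
```

View pics/s1.png

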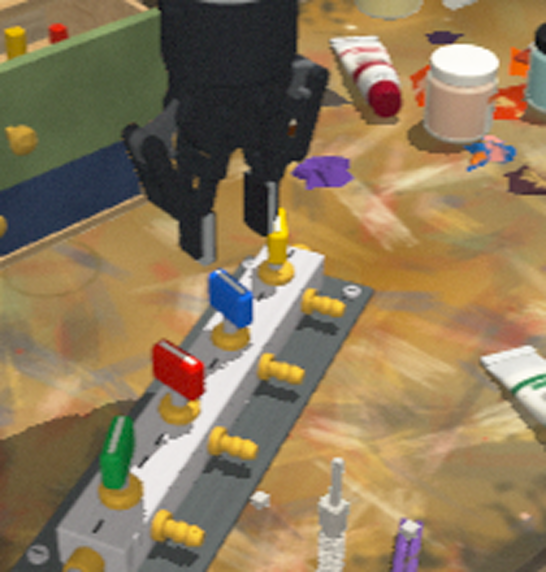

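The side crop shows open fingertips at about (198,258) and (256,232), straddling the blue bar, which is centred around (230,284) below and nearer. Next I compare this with the projection of the expected points.

```bash
python3 - <<'E'
from h import *
f=lambda X:((proj('side',X)-[190,100]+.5)*2.6-.5).round(1)
x,y=.5155,-.1653
for z in(.112,.118):
  print('tcp',f([x,y,z])); d=np.array([np.sin(2.792),-np.cos(2.792)])
  for k in(-.0265,.0265): print(f([x+k*d[0],y+k*d[1],z]))
b=np.radians(-20);d=np.array([np.cos(b),np.sin(b)])
for k in(-.018,0,.018): print('bar',f([x+k*d[0],y+k*d[1],.082]))
print('stem foot',f([x,y,.044]))
E
```

```text
tcp [230.1 245. ]
[262.8 228.6]
[196.3 261.9]
tcp [230.  236.9]
[262.9 220.6]
[196.  253.8]
bar [249.3 297.7]
bar [230.3 284.2]
bar [211.8 271.1]
stem foot [230.6 331.5]
```

```bash
python3 - <<'E'
import cv2
s=cv2.imread("pics/s1.png")[180:360,130:330]
cv2.imwrite("pics/s1c.png",cv2.resize(s,None,fx=3.3,fy=3.3,interpolation=cv2.INTER_CUBIC))
E
```

```text
(no output)
```

View pics/s1c.png

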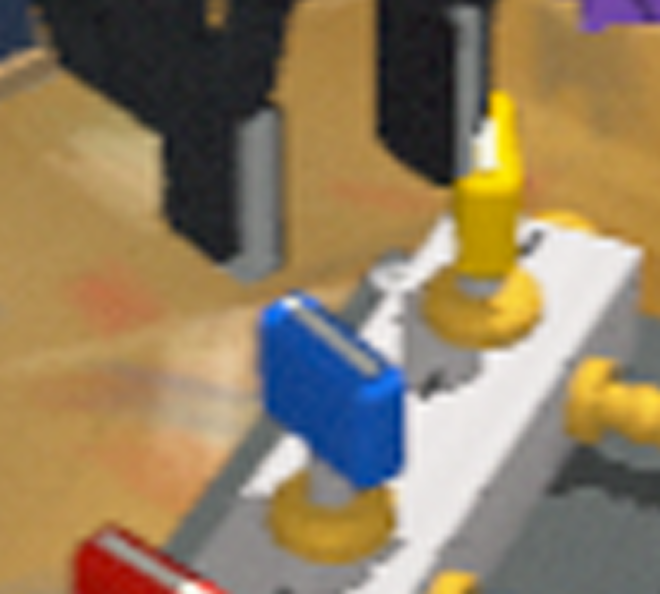

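```bash

python3 -m jog '0 0 10 0 0 1 40; 0 0 12 0 0 0 40; 0 0 12 0 0 0 40; 0 0 12 0 0 0 40; 0 0 10 0 0 0 40; 0 0 0 0 0 0 40; 0 0 0 0 0 0 40; 0 0 0 0 0 0 40'
python3 -m jog '0 0 0 0 0 0 25; 0 0 0 0 0 0 18; 0 0 0 0 0 0 12; 0 0 0 0 0 0 5; 0 0 0 0 0 0 5; 0 0 0 0 0 0 5; 0 0 0 0 0 0 5; 0 0 0 0 0 0 5' 40
python3 -c "
from rig import robot;o=robot.get_obs();print(o['wrist_torque'],o['ee_rot'],o['eef_pos'])"
```

```text
clock: 4.2
eef_pos: [0.5157, -0.1655, 0.0557]
ee_rot: [-3.142, 0.001, 2.775]
contact_force: [0.0, 0.3, -0.1]
finger_gap: 0.463
clock: 5.0
eef_pos: [0.5153, -0.1674, 0.0559]
ee_rot: [-3.138, 0.001, 2.773]
contact_force: [-3.5, -8.4, 3.2]
finger_gap: 0.146
[-1.57287603  0.67270636 -0.02068335] [-3.13796717e+00  1.22576928e-03  2.77324722e+00] [ 0.5152506  -0.16738335  0.05594261]
```

Gripped: the opening is 12.5 mm, which matches the 13 mm bar. The arm was pulled about 2 mm, so I recentre and turn.

```bash

python3 -m jog '0 -2 0 0 0 0 5; 0 0 0 0 0 8 5; 0 0 0 0 0 8 5; 0 0 0 0 0 8 5; 0 0 0 0 0 8 5; 0 0 0 0 0 8 5; 0 0 0 0 0 8 5; 0 0 0 0 0 0 5'
python3 -c "
from rig import robot;o=robot.get_obs();print(o['wrist_torque'],o['ee_rot'],o['eef_pos'],o['contact_force'],o['finger_gap'])"
```

```text
clock: 5.8
eef_pos: [0.5166, -0.1663, 0.056]
ee_rot: [3.137, -0.0, 1.933]
contact_force: [6.3, 4.6, 1.4]
finger_gap: 0.143
[ 1.18475757 -1.280379   -0.04332472] [ 3.13715797e+00 -3.94284301e-04  1.93313800e+00] [ 0.51656413 -0.16630221  0.05598158] [6.27746935 4.59276752 1.39156815] 0.14277011581558563
```

```bash

python3 -m jog '0 2 0 0 0 3 5; 0 0 0 0 0 3 5; 0 0 0 0 0 3 5; 0 0 0 0 0 2 5; 0 0 0 0 0 2 5; 0 0 0 0 0 2 5; 0 0 0 0 0 2 5; 0 0 0 0 0 0 5'
python3 -c "
from rig import robot;o=robot.get_obs();print(o['wrist_torque'],o['ee_rot'],o['eef_pos'],o['contact_force'],o['finger_gap'])"
```

```text
clock: 6.6
eef_pos: [0.5173, -0.1661, 0.056]
ee_rot: [3.14, -0.0, 1.641]
contact_force: [0.8, 2.7, 4.8]
finger_gap: 0.143
[ 0.4335742  -0.23325187  0.72202238] [ 3.13974029e+00 -3.95767614e-04  1.64067766e+00] [ 0.51733292 -0.16613029  0.05597122] [0.83846091 2.66554258 4.82866959] 0.14294821244791348
```

Torque is 0.72 N m, ten times the friction, at yaw 94° against a rail at 95.3°, so it is at the stop. Releasing.

```bash

python3 -m jog '0 0 0 0 0 0 40; 0 0 0 0 0 0 40; 0 0 0 0 0 0 40; 0 0 0 0 0 0 40; 0 0 0 0 0 0 40; 0 0 -5 0 0 0 40; 0 0 -10 0 0 0 40; 0 0 -15 0 0 0 40'
python3 -m jog '0 0 -20 0 0 0 40; 0 0 -30 0 0 0 40; 0 0 -30 0 0 0 40; 40 0 -20 0 0 0 40; 40 0 0 0 0 0 40; 40 0 0 0 0 0 40; 40 0 0 0 0 0 40; 40 0 0 0 0 0 40'
python3 - <<'E'
from h import *
import cv2
for n,(a,b,c,d) in dict(top=(165,260,160,350),side=(170,320,220,340)).items():
    f=snapshot(n)["frame"][:,:,::-1]
    cv2.imwrite(f"pics/{n}2.png",cv2.resize(f[a:b,c:d],None,fx=4,fy=4,interpolation=cv2.INTER_CUBIC))
E
```

```text
clock: 7.4
eef_pos: [0.5161, -0.1664, 0.0858]
ee_rot: [-3.141, -0.0, 1.64]
contact_force: [-0.5, 0.4, 0.6]
finger_gap: 0.468
clock: 8.2
eef_pos: [0.5025, 0.0345, 0.1864]
ee_rot: [3.14, 0.0, 1.64]
contact_force: [0.3, -0.3, -0.1]
finger_gap: 0.469
```

View pics/side2.png

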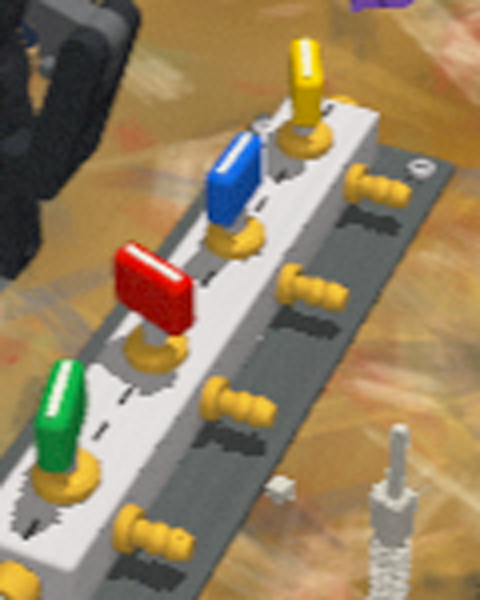

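View pics/top2.png

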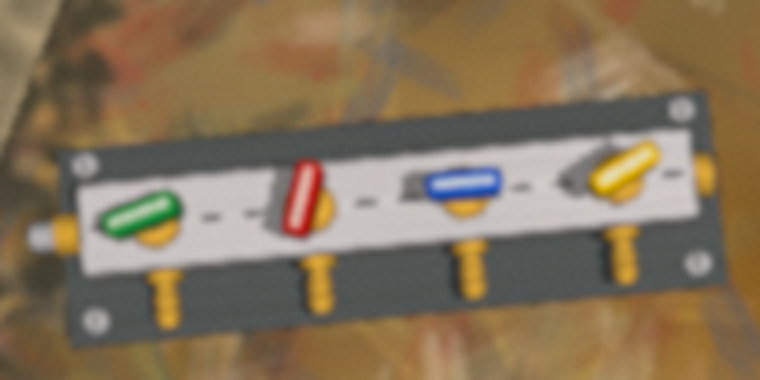

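The blue bar now runs from (433,187) to (497,182) in the top crop, within about 1° of the dashes. The other handles match the first picture and the gripper is clear. Handing in.

```bash
python3 -c "
from rig import order;print(order.sign_off())"
```

```text
the job is handed in; nothing more can be done
None
```

The blue tap is closed. I gripped its handle, turned it about 65° clockwise, let go, moved the gripper clear and handed the job in at about 8 s on the robot's clock.

- **At the stop:** the turning torque rose to 0.72 N m, about ten times the handle's friction, at a tool yaw of 94.0°. I had measured the rail at 95.3°. The 1.3° difference is within my measuring error and the give of the grip.
- **After release:** the top picture shows the blue bar within about 1° of the black rail lines. The red, yellow and green handles look unchanged from the first picture.
- **Forces:** readings at the end of each move stayed at or below about 10 N. The first grip was about 2 mm off centre, so I corrected it before turning.

No check failed. The two cameras disagreed by about 4 mm on the blue tap's position and 5° on its starting angle, so I used values in between, and the gripper closed on the bar at the expected width.

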